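Push the seasoning tubs home along the rail

ROBOT

A 6-joint arm with a two-finger parallel gripper is mounted at the origin on the work surface. World frame = base frame: x ahead of the robot, y to its left, z up, the work surface at z = 0. Lengths are in mm, angles in rad, forces in N, time in s.
With the tool pointing down it reaches from about 400 to 925 mm from the base axis. Payload 12.5 kg.
Tool frame: the origin (TCP) lies at the very end of the fingers, on their centre line; the grasp point (between the pads) lies 19 mm behind it; z points along the fingers, y is the line along which they close (so a half turn about z gives the same grasp; the last joint's range is limited). The gripper opens to 95 mm and grips with 3 to 60 N. Pads are 20 mm wide; open, the fingers measure 119 mm over their backs; the gripper's body (75 mm by 180 mm) begins 59 mm behind the grasp point.
Start: joints at [1.151, 0.491, 1.559, -0, 1.092, -0.106], TCP at [192.905, 594.503, 214.661] pointing down, gripper open.
Joint ranges: [-3.1, 3.1], [-0.84, 2.19], [0.05, 2.79], [-1.13, 4.28], [0.06, 2.93], [-2.69, 2.69]. Speed limits (rad/s): [2.22, 2.22, 2.79, 3.14, 3.14, 3.14].

INTERFACE

Orientations are given as [roll, pitch, yaw] about the fixed x, y, z axes, in that order (R = Rz(yaw) Ry(pitch) Rx(roll)).
In Python, from cell import * gives the robot as it stands.
- The arm moves only by the tool jog_arm, never from a script. Its argument "targets" is a list of rows, each an object with "turn": the turn, a rotation vector about the world's x, y, z in degrees, a list of three; "slide": the shift along the world's x, y, z in mm, a list of three; "claw": the opening in per cent of the stroke, from 0 (shut) to 100 (fully open). In form: [{"turn": [wx, wy, wz], "slide": [x, y, z], "claw": claw}, ...]. A call has 1 to 5 rows; each row shifts and turns the commanded pose from where the row before left it; what a row does not reach is not made up. A row lasts 1/8 s, in which the tool goes at most 62.5 mm and 10.7 degrees, less where a joint would pass 70% of its speed; a pose out of reach is approached as far as the arm can. A call with a gripper value outside its range is refused whole. The fingers move at their own pace and stop on an object; the grip force is fixed at half the most. Time passes only in rows, so rows that do not move let the fingers close. It gives the time, the measured TCP pose, the force, the opening and the grip force at its end, in the units of the state.
- state(): the state, without advancing time (a new reading comes with each control period).
- read_camera(name): name is "side" or "top" or "wrist"; returns a dict with "frame" (384x512x3 uint8, blue, green, red), "mtx" (3x3 intrinsics, pixels), "R" (3x3) and "t" (3): a world point X has camera coordinates R X + t. Camera axes: x right, y down, z forward; pixel columns grow to the right and rows downward; lengths in mm; the calibration is good to about 2 mm. A picture is of the moment at which its call begins. There is no depth.
- job_done(): hands the job in; it is judged then, once.
Trained networks look in the newest picture that a camera, given by its name, has taken for a name from the list of things; names that differ only in an ending like _2 or _b are one class to them, and where a whole thing is asked for, a point or a joint stands for the part that bears it (a point fixed in the world has none). Each returns a list of dicts, best first, with "conf" (0 to 1); they miss things now and then, are a little off and sometimes report something else, mostly with a low value. They report only what shows in the picture. A call takes as long as a camera call. They do not tell look-alikes from the thing itself.
- look_for(query, camera): "xy" ([column, row] in pixels, amid what is visible of it).
The state is a dict: "t": time; "joints": joint angles; "qvel": joint speeds; "tau": joint torques, N m; "eef_pos": TCP position; "tcp_rot": TCP orientation; "ft_force": force on the tool from outside, world axes, zero at the start; "moment": the same for the moment, N m; "opening": opening from 0.0 (shut) to 1.0 (fully open); "grip_force": force on a finger pad.
Only numpy, scipy, OpenCV 4.12 (cv2) and the standard library are available. Lean on these libraries where they do the work, as an engineer would, in place of code of your own. Each camera call takes 0.05 s, during which the arm holds its last target. There are 200 camera calls.

TASK

Four lidded seasoning tubs stand in a touching row in the steel rail on the kitchen bench: push the whole row along the rail as one train, by the rear tub only (the one farthest from the red stop) with closed fingertips, until the front tub is fully home against the red end stop and all four still touch one another. Push gently and ease off as soon as the row is home: do not ram it, knock the tubs apart, grip or lift any of them. Leave the pepper mill, the small bowl and the pastry ring where they are, and finish with the hand clear of everything.

Things in the scene. Friction and masses are not known exactly. Their poses are not given: they have to be found in the camera images.
- rail: Fixed straight steel channel lying on the bench, 410 mm long along its own x axis, 68 mm wide; floor 5 mm thick, two side lips 6 mm thick whose tops are 19 mm above the bench, 56 mm between them. Origin at the centre of its underside, at bench level. It lies roughly across in front of the robot, at any angle to within about 15 degrees of that; its +x end is the left one as the robot sees it.
- stop: Fixed red end stop block closing one end of the rail (either end, it varies), 30 mm along the rail, 72 mm wide, 50 mm high; origin at the centre of its underside, in line with the rail, 220 mm from the rail's origin. The face that the front tub must meet is 15 mm from its origin, towards the rail's middle.
- sill: Fixed flat green strip at the other, open end of the rail, level with its floor (5 mm high), 30 mm long; origin at the centre of its underside, 220 mm from the rail's origin. Nothing blocks the rail there.
- tub1: Closed square seasoning tub, white with a yellow lid, 52 x 52 x 60 mm high, 0.10 to 0.21 kg, loose in the rail; origin at the centre of its underside, z up, x along the rail. It is the tub at the rail's -x end of the row: the rear one when the stop is at the rail's +x end, else the front one.
- tub2: Closed square seasoning tub, white with an orange lid, 52 x 52 x 60 mm high, 0.10 to 0.21 kg, loose in the rail; origin at the centre of its underside, z up, x along the rail. Second in the row, next to the yellow one.
- tub3: Closed square seasoning tub, white with a blue lid, 52 x 52 x 60 mm high, 0.10 to 0.21 kg, loose in the rail; origin at the centre of its underside, z up, x along the rail. Third in the row, between the orange and the black one.
- tub4: Closed square seasoning tub, white with a black lid, 52 x 52 x 60 mm high, 0.10 to 0.21 kg, loose in the rail; origin at the centre of its underside, z up, x along the rail. It is the tub at the rail's +x end of the row: the rear one when the stop is at the rail's -x end, else the front one. The touching row of four is 208 mm long and starts 60 to 140 mm short of the stop; pushing it takes about 3 to 8 N.
- mill: Bystander: dark wooden pepper mill, loose, 54 mm across, 120 mm high, standing beyond the rail; origin at the centre of its underside. Leave alone.
- ramekin: Bystander: small white ceramic bowl, loose, 80 mm across, 45 mm high, beyond the rail; origin at the centre of its underside. Leave alone.
- cutter: Bystander: steel pastry ring, loose, 70 mm across, 45 mm high, beyond the rail; origin at the centre of its underside. Leave alone.
Things that resemble listed ones, but are neither listed nor needed, are in the scene too. Leave any green or turquoise look-alike of the tub1 alone.

How it is judged (in metres and radians):
At the end, for the whole second after the job is handed in: The front tub is within 4 mm of the red stop's face, each tub is within 3 mm of its neighbour, all four stand upright and still on the rail's floor, and the robot touches nothing (((x of stop in the frame of rail above 0 m and horizontal distance between tub4 and stop below 0.045 m) or (x of stop in the frame of rail below 0 m and horizontal distance between tub1 and stop below 0.045 m)) and horizontal distance between tub1 and tub2 below 0.055 m and horizontal distance between tub2 and tub3 below 0.055 m and horizontal distance between tub3 and tub4 below 0.055 m and z of each of tub1, tub2, tub3, tub4 in the frame of rail below 0.008 m and angle between each of tub1, tub2, tub3, tub4's own z axis and vertical below 0.06 rad and linear speed of each of tub1, tub2, tub3, tub4 below 0.01 m/s).
It fails at once if a tub is lifted off the rail's floor or tipped (z of any of tub1, tub2, tub3, tub4 in the frame of rail above 0.015 m or angle between any of tub1, tub2, tub3, tub4's own z axis and vertical above 0.3 rad).
It fails at once if the fingers push on a tub other than the rear one (contact force between the fingers and tub2 above 1 N or contact force between the fingers and tub3 above 1 N or (x of stop in the frame of rail above 0 m and contact force between the fingers and tub4 above 1 N) or (x of stop in the frame of rail below 0 m and contact force between the fingers and tub1 above 1 N)).
It fails at once if a tub is gripped or rammed (more than 35 N from the fingers) (contact force between the fingers and tub1 above 35 N or contact force between the fingers and tub4 above 35 N).
It fails at once if the row is knocked apart (a gap of more than 15 mm) (horizontal distance between tub1 and tub2 above 0.067 m or horizontal distance between tub2 and tub3 above 0.067 m or horizontal distance between tub3 and tub4 above 0.067 m).
It fails at once if a bystander is moved more than 15 mm or tipped (distance of any of mill, ramekin, cutter from where it was at the start of the episode above 0.015 m or angle between any of mill, ramekin, cutter's own z axis and vertical above 0.3 rad).
It also fails if it takes over 38 s, if anything falls off the work surface, if the arm or the gripper's body presses on something with over 40 N, if the wrist force passes 120 N, or if a joint passes its speed limit or range.

## Working session

There is one attempt and no reset: what is moved stays moved. The work goes in short steps, Python scripts to look and compute and a tool call to move; the robot and the scene stay as the last step left them, time stands still between calls to the robot, and variables do not carry over. Pictures are saved under pics/ and viewed, at most 10 in all, crops included, and the job is handed in when it is done.

Besides the shell and the picture viewer there is one more tool, called after ">>>" in YAML: its name, and indented under it one key for each argument. jog_arm: Moves the arm, as the interface text tells. Its arguments: {"type":"object","properties":{"targets":{"type":"array","items":{"type":"object","properties":{"turn":{"type":"array","items":{"type":"number"}},"slide":{"type":"array","items":{"type":"number"}},"claw":{"type":"number"}}}}},"required":["targets"]}

```bash
mkdir -p pics
cat > h.py <<'E'
from cell import *
import numpy as np, cv2
def snap(c,fn=None):
    r=read_camera(c)
    if fn: cv2.imwrite('pics/'+fn,r['frame'])
    return r
def ray(r,uv,z):
    K,R,t=[np.array(r[k],float) for k in('mtx','R','t')]; t=t.ravel()
    d=R.T@np.linalg.solve(K,[uv[0],uv[1],1]); c=-R.T@t
    return c+d*(z-c[2])/d[2]
E
python3 - <<'E'
from h import *
for c in('top','side'):
    r=snap(c,c+'0.png')
    for n,z in [('tub1',60),('tub2',60),('tub3',60),('tub4',60),('stop',50),('sill',5),('mill',120),('ramekin',45),('cutter',45),('rail',5)]:
        print(c,n,[(np.round(d['xy']).tolist(),round(d['conf'],2),ray(r,d['xy'],z)[:2].round().tolist()) for d in look_for(n,c)[:3]])
print(state())
E
```

```text
top tub1 [([241.0, 185.0], 0.7, [559.0, 70.0]), ([305.0, 264.0], 0.69, [418.0, -65.0]), ([212.0, 180.0], 0.56, [564.0, 126.0])]
top tub2 [([241.0, 185.0], 0.7, [559.0, 70.0]), ([305.0, 264.0], 0.69, [418.0, -65.0]), ([212.0, 180.0], 0.56, [564.0, 126.0])]
top tub3 [([241.0, 185.0], 0.7, [559.0, 70.0]), ([305.0, 264.0], 0.69, [418.0, -65.0]), ([212.0, 180.0], 0.56, [564.0, 126.0])]
top tub4 [([241.0, 185.0], 0.7, [559.0, 70.0]), ([305.0, 264.0], 0.69, [418.0, -65.0]), ([212.0, 180.0], 0.56, [564.0, 126.0])]
top stop [([164.0, 170.0], 0.62, [577.0, 228.0])]
top sill [([368.0, 211.0], 0.65, [538.0, -196.0])]
top mill [([210.0, 105.0], 0.67, [694.0, 139.0])]
top ramekin [([288.0, 126.0], 0.74, [694.0, -15.0])]
top cutter [([364.0, 128.0], 0.72, [704.0, -172.0])]
top rail [([313.0, 201.0], 0.87, [550.0, -79.0])]
side tub1 [([264.0, 206.0], 0.97, [538.0, -62.0]), ([208.0, 232.0], 0.87, [413.0, -88.0]), ([182.0, 204.0], 0.71, [391.0, 14.0])]
side tub2 [([264.0, 206.0], 0.97, [538.0, -62.0]), ([208.0, 232.0], 0.87, [413.0, -88.0]), ([182.0, 204.0], 0.71, [391.0, 14.0])]
side tub3 [([264.0, 2
[... 578 characters left out ...]
0, -103.0])]
{'t': 1.1, 'joints': array([ 1.15138319e+00,  4.90902868e-01,  1.55887976e+00, -7.42991707e-06,
        1.09173047e+00, -1.05576690e-01]), 'qvel': array([-8.10575489e-04,  4.85374911e-04, -1.54451504e-03, -1.99759372e-04,
        4.19988432e-05, -1.08155156e-03]), 'tau': array([ 3.09336401e-04, -6.12482715e+01, -2.58423865e+01,  6.93156850e-02,
        4.45324893e-02, -3.88420824e-05]), 'eef_pos': array([192.91779311, 594.50114372, 214.66614019]), 'tcp_rot': array([3.14151424e+00, 1.49402236e-05, 2.82775963e+00]), 'ft_force': array([-0.9069804 , -0.43364388,  0.24578978]), 'moment': array([-0.01548986, -0.04448355,  0.04439568]), 'grip_force': 0.0, 'opening': 0.9975706783055677}
```

View top.

Run:
```python
import cv2
a=cv2.imread('pics/top0.png')[80:290,140:400]
cv2.imwrite('pics/topc.png',cv2.resize(a,None,fx=2.85,fy=2.85,interpolation=cv2.INTER_CUBIC))
```

```text
(no output)
```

View pics/topc.png

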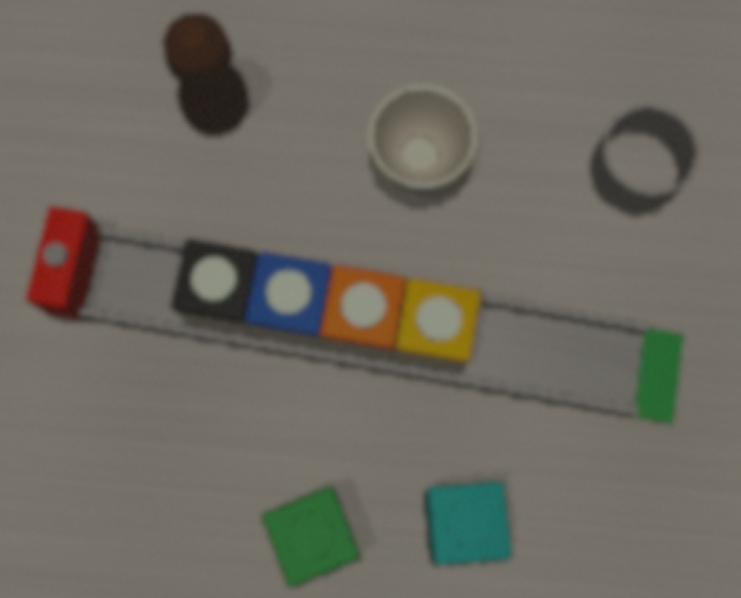

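View pics/side0.png

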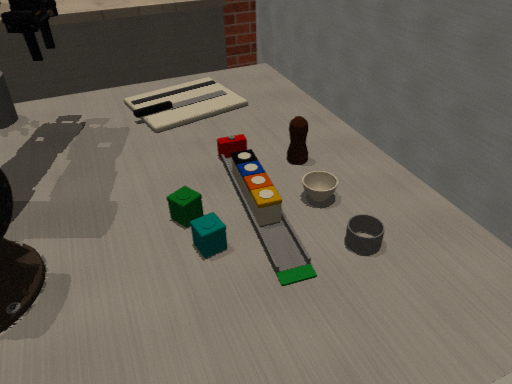

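Top crop: red stop is at the left end (crop 60,260; +x end), with the row black (214,278), blue (288,291), orange (363,305), yellow (440,319), so yellow tub1 is the rear. Look-alikes are the green (311,535) and turquoise (468,523) tubs off the rail. Only the yellow-lidded one in the rail fits tub1.

Run:
```python
from h import *
r=snap('top'); f=r['frame']; hsv=cv2.cvtColor(f,cv2.COLOR_BGR2HSV)
P=[]
for x,y in [(214,278),(288,291),(363,305),(440,319)]:
    u,v=x/2.85+140,y/2.85+80; u0,v0=int(u)-9,int(v)-9
    p=f[v0:v0+19,u0:u0+19]; m=(p.min(2)>110)
    yy,xx=np.nonzero(m*(np.hypot(*(np.mgrid[:19,:19]-9))<10)); c=(xx.mean()+u0,yy.mean()+v0)
    P.append(ray(r,c,60)[:2]); print(c,len(xx),P[-1].round(1))
P=np.array(P); print(np.linalg.norm(np.diff(P,axis=0),axis=1))
def cen(lo,hi,box,z):
    m=cv2.inRange(hsv,lo,hi); k=np.zeros_like(m); k[box[1]:box[3],box[0]:box[2]]=1
    yy,xx=np.nonzero(m*k); c=(xx.mean(),yy.mean()); print(c,len(xx)); return ray(r,c,z)[:2]
g=cen((45,100,40),(80,255,255),(355,190,385,232),5)
print('sill',g)
s=np.array(look_for('stop','top')[0]['xy']); s=ray(r,s,50)[:2]; print('stop',s, np.linalg.norm(s-g))
d=s-g; print('yaw rail',np.degrees(np.arctan2(d[1],d[0])), 'row',np.degrees(np.arctan2(*(P[0]-P[3])[::-1])))
u=d/np.linalg.norm(d); print('u',u,'offsets from sill along/across',[(float((p-g)@u),float(u[0]*(p-g)[1]-u[1]*(p-g)[0])) for p in P])
print(state()['t'],np.degrees(state()['tcp_rot']))
```

```text
(np.float64(214.48701298701297), np.float64(177.2207792207792)) 154 [569.7 123.2]
(np.float64(240.69005847953215), np.float64(181.93567251461988)) 171 [564.7  70.7]
(np.float64(267.1730769230769), np.float64(186.53205128205127)) 156 [560.   18.1]
(np.float64(293.61392405063293), np.float64(191.29746835443038)) 158 [554.9 -34.3]
[52.70126743 52.89532831 52.57116873]
(np.float64(370.6692708333333), np.float64(211.234375)) 384
sill [ 537.84723994 -201.02457481]
stop [579.24211052 228.68247287] 431.69628460065536
yaw rail 84.49751789671076 row 84.63798333291665
u [0.09588887 0.99539205] offsets from sill along/across [(325.79542532508486, -0.6356442531696302), (273.0941631598448, -0.6591917849137054), (220.2000389879025, -1.0161026555779458), (167.62887076794797, -1.0234036793936667)]
1.2 [1.79997638e+02 6.01623654e-04 1.62018589e+02]
```

>>> jog_arm:
  targets:
    - {"turn":[0,0,-5.2],"slide":[24,-46,0],"claw":0}
    - {"turn":[0,0,-5.2],"slide":[24,-46,0],"claw":0}
    - {"turn":[0,0,-5.2],"slide":[24,-46,0],"claw":0}
    - {"turn":[0,0,-5.2],"slide":[24,-46,0],"claw":0}
    - {"turn":[0,0,-5.2],"slide":[24,-46,0],"claw":0}

```text
t: 1.82
eef_pos: [313.5, 363.1, 214.9]
tcp_rot: [3.141, 0.0, 2.371]
ft_force: [-0.2, -0.7, 0.5]
opening: 0.531
grip_force: 0.0
```

>>> jog_arm:
  targets:
    - {"turn":[0,0,-5.2],"slide":[24,-46,0],"claw":0}
    - {"turn":[0,0,-5.2],"slide":[24,-46,0],"claw":0}
    - {"turn":[0,0,-5.2],"slide":[24,-46,0],"claw":0}
    - {"turn":[0,0,-5.2],"slide":[24,-46,0],"claw":0}
    - {"turn":[0,0,-5.2],"slide":[24,-46,0],"claw":0}

```text
t: 2.45
eef_pos: [433.6, 132.9, 214.9]
tcp_rot: [3.141, 0.0, 1.917]
ft_force: [1.1, 0.4, -0.5]
opening: 0.028
grip_force: 0.0
```

>>> jog_arm:
  targets:
    - {"turn":[0,0,-5.2],"slide":[24,-46,0],"claw":0}
    - {"turn":[0,0,-5.2],"slide":[24,-46,0],"claw":0}
    - {"turn":[0,0,-5.2],"slide":[24,-46,0],"claw":0}
    - {"turn":[0,0,-5.2],"slide":[24,-46,0],"claw":0}
    - {"turn":[0,0,-5],"slide":[20,-48,0],"claw":0}

```text
t: 3.08
eef_pos: [549.6, -99.2, 214.8]
tcp_rot: [3.141, 0.0, 1.467]
ft_force: [0.7, 1.2, 0.2]
opening: 0.007
grip_force: 0.0
```

>>> jog_arm:
  targets:
    - {"turn":[0,0,0.6],"slide":[-2,0,-45],"claw":0}
    - {"turn":[0,0,0],"slide":[0,0,-45],"claw":0}
    - {"turn":[0,0,0],"slide":[0,0,-40],"claw":0}
    - {"turn":[0,0,0],"slide":[0,0,-35],"claw":0}
    - {"turn":[0,0,0],"slide":[0,0,-23],"claw":0}

```text
t: 3.7
eef_pos: [546.5, -97.4, 25.1]
tcp_rot: [-3.14, -0.0, 1.48]
ft_force: [1.4, 0.3, 0.6]
opening: 0.006
grip_force: 0.0
```

Run:
```python
from h import *
s=state();print(s['eef_pos'],s['ft_force'],s['tcp_rot'],s['t'])
a=snap('side')['frame'][120:310,180:380]; b=snap('wrist')['frame']
a=cv2.resize(a,None,fx=2,fy=2); h=np.zeros((384,800,3),np.uint8); h[:380,:400]=a; h[:300,400:]=cv2.resize(b,(400,300))
cv2.imwrite('pics/low.png',h)
```

```text
[546.54558865 -97.44030789  25.09317898] [1.4092084  0.27842731 0.57709885] [-3.14042544e+00 -2.66756059e-04  1.48028628e+00] 3.7
```

View pics/low.png

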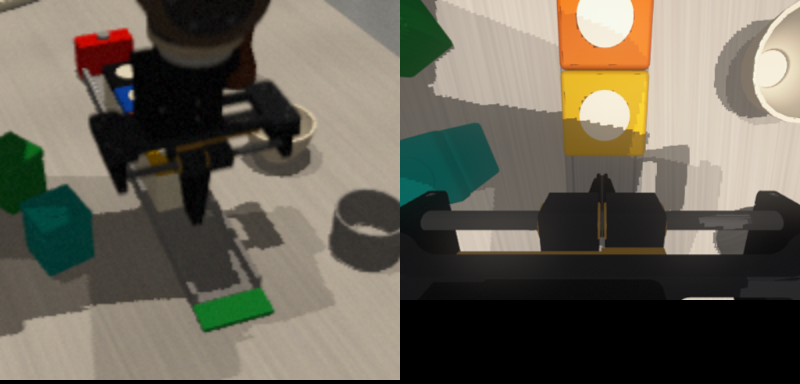

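Side and wrist views show the closed fingers inside the channel, centred behind the yellow tub (wrist half: lid at ~605,110, fingertip ~602,180), with a gap of about 30 mm. Next I approach slowly along the rail.

>>> jog_arm:
  targets:
    - {"turn":[0,0,0],"slide":[0.4,4,0],"claw":0}
    - {"turn":[0,0,0],"slide":[0.4,4,0],"claw":0}
    - {"turn":[0,0,0],"slide":[0.4,4,0],"claw":0}
    - {"turn":[0,0,0],"slide":[0.4,4,0],"claw":0}
    - {"turn":[0,0,0],"slide":[0.2,2,0],"claw":0}

```text
t: 4.42
eef_pos: [548.8, -79.2, 26.9]
tcp_rot: [3.141, 0.0, 1.481]
ft_force: [0.4, -0.3, 0.2]
opening: 0.005
grip_force: 0.0
```

>>> jog_arm:
  targets:
    - {"turn":[0,0,0],"slide":[0.2,2,0],"claw":0}
    - {"turn":[0,0,0],"slide":[0.2,2,0],"claw":0}
    - {"turn":[0,0,0],"slide":[0.2,2,0],"claw":0}
    - {"turn":[0,0,0],"slide":[0.2,2,0],"claw":0}
    - {"turn":[0,0,0],"slide":[0.2,2,0],"claw":0}

```text
t: 5.05
eef_pos: [549.8, -69.4, 26.7]
tcp_rot: [3.141, 0.0, 1.48]
ft_force: [-0.5, -1.4, -0.7]
opening: 0.002
grip_force: 1.0
```

>>> jog_arm:
  targets:
    - {"turn":[0,0,0],"slide":[0.2,2,0],"claw":0}
    - {"turn":[0,0,0],"slide":[0.2,2,0],"claw":0}
    - {"turn":[0,0,0],"slide":[0.2,2,0],"claw":0}

```text
t: 5.42
eef_pos: [550.3, -63.5, 26.7]
tcp_rot: [3.141, 0.0, 1.48]
ft_force: [1.3, -3.4, -0.8]
opening: 0.006
grip_force: 1.4
```

>>> jog_arm:
  targets:
    - {"turn":[0,0,0],"slide":[0.3,3,0],"claw":0}
    - {"turn":[0,0,0],"slide":[0.4,4,0],"claw":0}
    - {"turn":[0,0,0],"slide":[0.4,4,0],"claw":0}
    - {"turn":[0,0,0],"slide":[0.4,4,0],"claw":0}
    - {"turn":[0,0,0],"slide":[0.4,4,0],"claw":0}

```text
t: 6.05
eef_pos: [552.2, -44.2, 26.7]
tcp_rot: [3.142, -0.0, 1.48]
ft_force: [0.2, -2.9, -1.0]
opening: 0.002
grip_force: 1.4
```

>>> jog_arm:
  targets:
    - {"turn":[0,0,0],"slide":[0.4,4,0],"claw":0}
    - {"turn":[0,0,0],"slide":[0.4,4,0],"claw":0}
    - {"turn":[0,0,0],"slide":[0.4,4,0],"claw":0}
    - {"turn":[0,0,0],"slide":[0.4,4,0],"claw":0}
    - {"turn":[0,0,0],"slide":[0.4,4,0],"claw":0}

```text
t: 6.68
eef_pos: [554.2, -24.2, 26.6]
tcp_rot: [3.142, 0.0, 1.48]
ft_force: [0.2, -2.7, -1.6]
opening: 0.007
grip_force: 1.4
```

>>> jog_arm:
  targets:
    - {"turn":[0,0,0],"slide":[0.3,3,0],"claw":0}
    - {"turn":[0,0,0],"slide":[0.3,3,0],"claw":0}
    - {"turn":[0,0,0],"slide":[0.3,3,0],"claw":0}
    - {"turn":[0,0,0],"slide":[0.2,2,0],"claw":0}

```text
t: 7.18
eef_pos: [555.3, -13.3, 26.6]
tcp_rot: [3.142, 0.0, 1.48]
ft_force: [-0.4, -2.7, -0.9]
opening: 0.005
grip_force: 1.4
```

Run:
```python
from h import *
s=state();print(s['eef_pos'],s['ft_force'],s['t'])
a=snap('top')['frame'][130:240,140:340]; b=snap('side')['frame'][110:260,180:320]
h=np.zeros((440,800,3),np.uint8); h[:275,:500]=cv2.resize(a,(500,275)); b=cv2.resize(b,(300,321)); h[:321,500:]=b
cv2.imwrite('pics/mid.png',h)
```

```text
[555.30240851 -13.30378889  26.64620501] [-0.38299802 -2.68172396 -0.88591215] 7.175
```

View pics/mid.png

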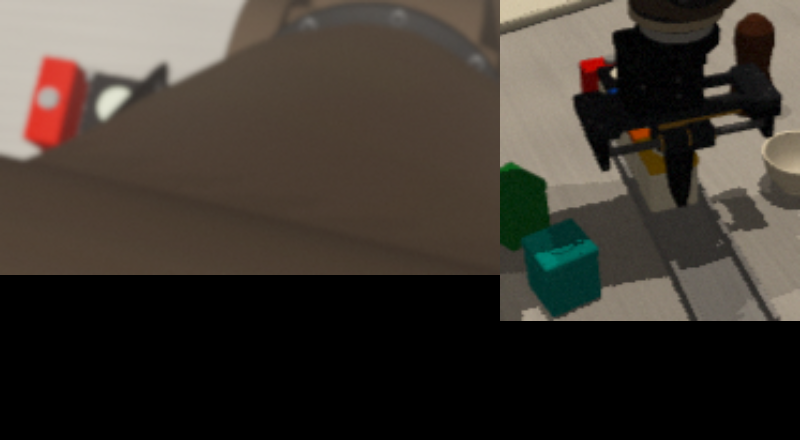

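Top half: the black lid (115,100) is close to the red stop (50,100) with a small gap left. Side half: the fingers are on the yellow tub's rear face. The push force is a steady ~3 N, so I ease forward in small steps.

>>> jog_arm:
  targets:
    - {"turn":[0,0,0],"slide":[0.2,1.5,0],"claw":0}
    - {"turn":[0,0,0],"slide":[0.1,1.5,0],"claw":0}
    - {"turn":[0,0,0],"slide":[0.2,1.5,0],"claw":0}
    - {"turn":[0,0,0],"slide":[0.1,1.5,0],"claw":0}

```text
t: 7.78
eef_pos: [555.9, -7.5, 26.7]
tcp_rot: [3.141, 0.0, 1.48]
ft_force: [-1.1, -2.7, 0.5]
opening: 0.003
grip_force: 1.6
```

>>> jog_arm:
  targets:
    - {"turn":[0,0,0],"slide":[0.1,1,0],"claw":0}
    - {"turn":[0,0,0],"slide":[0.1,1,0],"claw":0}
    - {"turn":[0,0,0],"slide":[0.1,1,0],"claw":0}

```text
t: 8.15
eef_pos: [556.2, -4.4, 26.7]
tcp_rot: [3.141, 0.0, 1.48]
ft_force: [0.1, -3.2, 0.5]
opening: 0.008
grip_force: 1.7
```

>>> jog_arm:
  targets:
    - {"turn":[0,0,0],"slide":[0.1,1,0],"claw":0}
    - {"turn":[0,0,0],"slide":[0.1,1,0],"claw":0}

```text
t: 8.4
eef_pos: [556.4, -2.5, 26.7]
tcp_rot: [3.141, 0.0, 1.48]
ft_force: [-0.1, -4.0, 0.7]
opening: 0.002
grip_force: 1.8
```

>>> jog_arm:
  targets:
    - {"turn":[0,0,0],"slide":[0.1,1,0],"claw":0}
    - {"turn":[0,0,0],"slide":[0.1,1,0],"claw":0}

```text
t: 8.65
eef_pos: [556.6, -0.5, 26.7]
tcp_rot: [3.141, 0.0, 1.48]
ft_force: [-0.6, -3.0, 0.9]
opening: 0.006
grip_force: 1.8
```

>>> jog_arm:
  targets:
    - {"turn":[0,0,0],"slide":[0.1,1,0],"claw":0}
    - {"turn":[0,0,0],"slide":[0.1,1,0],"claw":0}

```text
t: 8.9
eef_pos: [556.8, 1.6, 26.7]
tcp_rot: [3.141, 0.0, 1.48]
ft_force: [-0.0, -3.8, 1.1]
opening: 0.003
grip_force: 1.9
```

>>> jog_arm:
  targets:
    - {"turn":[0,0,0],"slide":[0.1,1,0],"claw":0}

```text
t: 9.02
eef_pos: [556.9, 2.6, 26.7]
tcp_rot: [3.141, 0.0, 1.48]
ft_force: [0.2, -4.3, 1.5]
opening: 0.004
grip_force: 1.9
```

>>> jog_arm:
  targets:
    - {"turn":[0,0,0],"slide":[0.1,1,0],"claw":0}

```text
t: 9.15
eef_pos: [557.0, 3.5, 26.7]
tcp_rot: [3.141, 0.0, 1.48]
ft_force: [-0.0, -3.4, 0.6]
opening: 0.002
grip_force: 2.0
```

>>> jog_arm:
  targets:
    - {"turn":[0,0,0],"slide":[0.1,1,0],"claw":0}

```text
t: 9.28
eef_pos: [557.1, 4.6, 26.7]
tcp_rot: [3.141, 0.0, 1.48]
ft_force: [-1.1, -3.1, 1.4]
opening: 0.004
grip_force: 2.0
```

>>> jog_arm:
  targets:
    - {"turn":[0,0,0],"slide":[0.1,0.7,0],"claw":0}

```text
t: 9.4
eef_pos: [557.2, 5.0, 26.7]
tcp_rot: [3.142, 0.0, 1.481]
ft_force: [-1.2, -10.4, 2.6]
opening: 0.005
grip_force: 5.2
```

Run:
```python
from h import *
s=state();print(s['eef_pos'],s['ft_force'],s['t'])
r=snap('top');a=r['frame'][140:210,140:240]
cv2.imwrite('pics/end1.png',cv2.resize(a,(800,560),interpolation=cv2.INTER_CUBIC))
```

```text
[557.17660204   5.03472474  26.67847242] [ -1.18036931 -10.43791521   2.63188924] 9.4
```

View pics/end1.png

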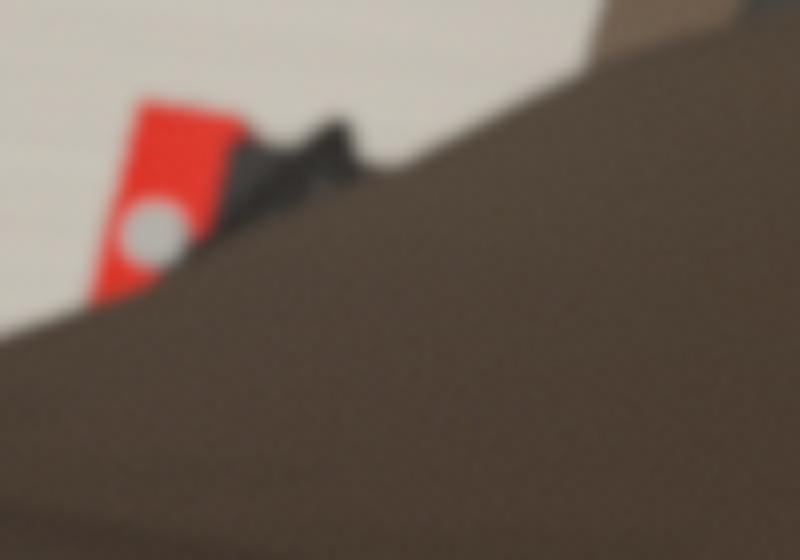

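The force jumped to 10 N at y=5, as predicted, and the black lid (235,170) meets the red stop, so the row is home. Now I back straight off, then lift and retreat.

>>> jog_arm:
  targets:
    - {"turn":[0,0,0],"slide":[-0.2,-2,0],"claw":0}
    - {"turn":[0,0,0],"slide":[-0.8,-8,0],"claw":0}
    - {"turn":[0,0,0],"slide":[-2,-20,0],"claw":0}
    - {"turn":[0,0,0],"slide":[-2,-20,0],"claw":0}
    - {"turn":[0,0,0],"slide":[0,0,30],"claw":0}

```text
t: 10.07
eef_pos: [551.0, -47.1, 55.5]
tcp_rot: [-3.138, -0.0, 1.478]
ft_force: [-0.4, 0.2, 0.2]
opening: 0.004
grip_force: 0.0
```

>>> jog_arm:
  targets:
    - {"turn":[0,0,0],"slide":[0,0,45],"claw":0}
    - {"turn":[0,0,0],"slide":[0,0,45],"claw":0}
    - {"turn":[0,0,0],"slide":[0,0,45],"claw":0}
    - {"turn":[0,0,0],"slide":[0,-50,30],"claw":0}
    - {"turn":[0,0,0],"slide":[0,-50,0],"claw":0}

```text
t: 10.7
eef_pos: [552.6, -147.2, 224.4]
tcp_rot: [3.137, 0.001, 1.481]
ft_force: [-0.1, -0.0, -0.2]
opening: 0.002
grip_force: 0.0
```

>>> jog_arm:
  targets:
    - {"turn":[0,0,0],"slide":[-20,-50,0],"claw":0}
    - {"turn":[0,0,0],"slide":[-20,-50,0],"claw":0}
    - {"turn":[0,0,0],"slide":[-20,-50,0],"claw":0}
    - {"turn":[0,0,0],"slide":[-10,-20,0],"claw":0}
    - {"turn":[0,0,0],"slide":[0,0,0],"claw":0}

```text
t: 11.32
eef_pos: [480.7, -317.0, 221.5]
tcp_rot: [-3.141, -0.0, 1.477]
ft_force: [-0.2, 0.6, -0.1]
opening: 0.009
grip_force: 0.0
```

Run:
```python
from h import *
s=state();print(s['eef_pos'],s['ft_force'],s['t'])
r=snap('top');f=r['frame'];a=f[80:290,140:400]
cv2.imwrite('pics/end2.png',cv2.resize(a,None,fx=2.85,fy=2.85,interpolation=cv2.INTER_CUBIC))
m=(f.min(2)>110).astype(np.uint8); m[:150]=0; m[210:]=0
n,l,st,c=cv2.connectedComponentsWithStats(m)
P=[ray(r,c[i],65)[:2] for i in sorted(range(1,n),key=lambda i:c[i][0]) if 90<st[i,4]<260]
print(np.round(P,1),np.linalg.norm(np.diff(P,axis=0),axis=1))
```

```text
[ 480.74421189 -316.96875572  221.47058185] [-0.22625422  0.61275725 -0.05202345] 11.325
[[ 575.6  196.7]
 [ 614.2  174.3]
 [ 571.1  145.1]
 [ 566.2   93.1]
 [ 561.3   41.2]
 [ 669.4 -433.1]] [ 44.61944498  52.04727342  52.25341233  52.10504818 486.46147587]
```

View pics/end2.png

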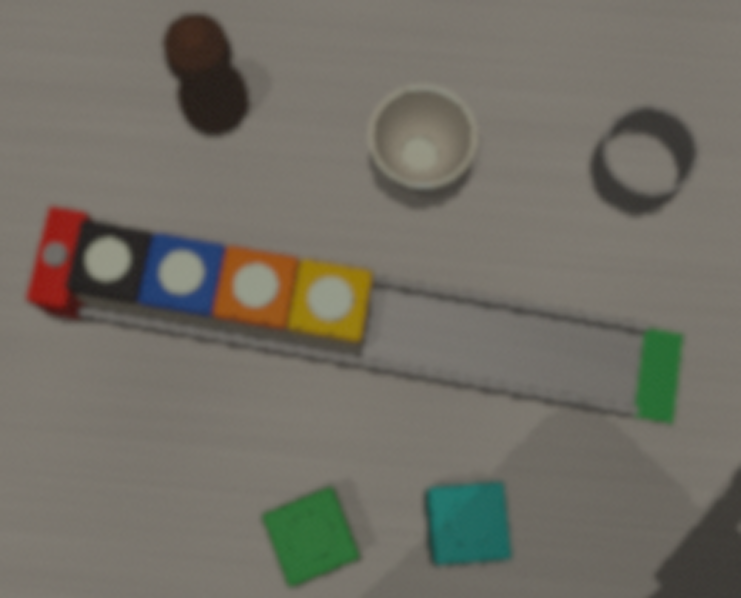

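The picture shows the row against the red stop (black lid at 108,260), tubs 52 mm apart, bystanders where they were, and the hand away.

```bash
python3 -c "
from cell import *
print(job_done())"
```

```text
the job is handed in; nothing more can be done
None
```

The row of four tubs is home against the red stop with all four touching, the bystanders look unmoved and the hand is clear; I handed the job in at about 11.4 s, and no verdict was returned.

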